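# Hold a battery cell against its spring contact

## Task

Take the round battery cell that lies on the bare grey part of the worktop next to the battery cradle (not the two spent cells at the far edge) and lay it lengthwise on the two rails of the cradle, its flat black end towards the sprung copper contact plate. Push the plate back with it until the red pointer stands well inside the green band (about 8 newtons, never right to the end of the travel), and stay there pushing steadily with the cell still in your grip, so that a colleague can screw the strap over it: the program finishes while holding. Leave the strap, the screwdriver and the date stamp where they are.

Things in the scene. Friction and masses are not known exactly. Their poses are not given: they have to be found in the camera images.
- cradle: Battery cradle screwed to the worktop. The worktop, on which everything here stands, has its top at z = 0.030 m; all heights given here are above that top. Grey base 168 x 60 mm, 8 mm thick, with two brass bosses (13 mm high, 10 mm across, at x = -34, y = +22 and -22 mm). Origin on the worktop; x axis is the push direction, along the rails towards the copper plate; z up.
- rails (a point): Middle of the line the cell's axis takes on the rails: x = -8 mm, y = 0, 36 mm above the top, in the cradle's frame. Two 6 mm steel rails run from x = -62 to +46 mm at y = +8 and -8 mm, axes 22.5 mm up; the cell lies in the trough between. Rails and feet (21 mm wide) are narrower than the cell: fingers pass down beside them. Axes as the cradle's.
- scale (a point): Middle of the green band (8 mm long) on the white scale on top of the black spring housing, 52 mm above the top. The housing stands behind the plate, cradle x = 45 to 87 mm, 42 mm wide, 51 mm high (56 mm over the pointer strip). Axes as the cradle's.
- plate (a joint): Travel of the sprung copper contact plate along the cradle's +x, in m: 0 as it rests, stop at 0.024. A spring pushes it back with 2 N at 0 and 0.5 N more for every mm: 6 N at 0.008, 8 N at 0.012, 10 N at 0.016. It carries the red pointer, which stands inside the green band from 0.008 to 0.016.
- plate_face (a point): Middle of the contact face of the copper plate (moves with it), 36 mm above the top; at rest it lies at x = 10 mm, y = 0 in the cradle's frame. The plate is 30 mm wide, from 27.5 to 52.5 mm above the top. Axes as the cradle's.
- cell (a point): Centre of the round battery cell, a cylinder 25 mm in diameter and 49 mm long, 46 g, lying on the worktop at the start with its centre 12.6 mm up. Its y axis runs along the cylinder towards the flat black end; the other end is gold with a small nub. It may have rolled about its axis. Two spent cells like it lie fixed at the far edge.
- cell_black (a point): Middle of the cell's flat black end face, 24.5 mm from its centre along the cell's y axis.
- strap: Loose aluminium retaining strap, an arch with two ears, 57 x 12 mm and 17 mm high; origin under its centre. Leave it.
- screwdriver: Flat screwdriver with orange handle, 198 mm long along its y axis, 24 mm high, lying; origin under its centre. Leave it.
- stamp: Date stamp with red turned handle, standing upright, 26 x 46 mm, 86 mm high; origin under its centre. Leave it.
There are look-alikes about, which are no part of the job. Of the things like the part that bears cell, leave any that is brown; of the rest the larger one is meant.

How it is judged:
At the end, for the whole second after the job is handed in: Plate still and pushed back 8 to 16 mm (0.5 mm grace) with 5 to 11 N from the cell; the cell, still gripped, lies along the rails within 8 degrees and 4 mm sideways, centre 32 to 41.5 mm above the top, black end on the plate within 7 mm of its face point (value of joint plate between 0.0075 and 0.0165 m and velocity of joint plate between -0.005 and 0.005 m/s and contact force between battery and plate between 5 and 11 N and contact force between the fingers and battery above 2 N and distance between cell_black and plate_face below 0.007 m and y of cell in the frame of cradle between -0.004 and 0.004 m and z of cell in the frame of cradle between 0.032 and 0.0415 m and angle between the y axis of cell and the x axis of cradle, either way round below 0.14 rad and linear speed of battery below 0.01 m/s); the arm keeps its last pose, push and grip.
It fails at once if the plate is driven to the end of its travel (over 22.5 mm) (value of joint plate above 0.0225 m).
It fails at once if the strap is moved by more than 2 cm (distance of strap from where it was at the start of the episode above 0.02 m).
It fails at once if the screwdriver is moved by more than 2 cm (distance of screwdriver from where it was at the start of the episode above 0.02 m).
It fails at once if the stamp is moved by more than 2 cm or tipped (distance of stamp from where it was at the start of the episode above 0.02 m or angle between stamp's own z axis and vertical above 0.4 rad).
It also fails if it takes over 32 s, if anything falls off the work surface, if the arm or the gripper's body presses on something with over 40 N, if the wrist force passes 120 N, or if a joint passes its speed limit or range.

## Robot

A 6-joint arm with a two-finger parallel gripper is mounted at the origin on a cart in front of the work surface, level with it; the furniture and walls round the work are solid. World frame = base frame: x ahead of the robot, y to its left, z up, the work surface at z = 0. Lengths are in m, angles in rad, forces in N, time in s.
With the tool pointing down it reaches from about 0.225 to 0.875 m from the base axis. Payload 3.4 kg.
Tool frame: the origin (TCP) lies at the very end of the fingers, on their centre line; the grasp point (between the pads) lies 19 mm behind it; z points along the fingers, y is the line along which they close (so a half turn about z gives the same grasp; the last joint's range is limited). The gripper opens to 85 mm and grips with 20 to 120 N. Pads are 22 mm wide; open, the fingers measure 114 mm over their backs; the gripper's body (76 mm by 85 mm) begins 54 mm behind the grasp point. The pads swing forward as they close: fully open they stand 13 mm farther back than shut.
Start: joints at [-1.277, 0.276, 1.505, -0, 1.361, -0.121], TCP at [0.232, -0.526, 0.231] pointing down, gripper open.
Joint ranges: [-2.89, 2.89], [-0.75, 2.08], [0.22, 2.7], [-1.18, 4.32], [0.11, 2.71], [-2.7, 2.7]. Speed limits (rad/s): [2.57, 2.57, 3.14, 3.14, 3.14, 3.14].

## Interface

Orientations are given as a unit quaternion [x, y, z, w].
In Python, from cell import status, imaging, manip gives the robot as it stands.
- The arm moves only by the tool send_rows, never from a script. Its argument "targets" is a list that holds one entry, the list of rows, each a list of 7 numbers: the turn, a rotation vector about the tool's x, y, z in degrees, then the shift along the tool's x, y, z in cm, then the gripper's target within -1 to 1 (fully open at 1, half-way at 0, shut at -1). A call has 1 to 10 rows; each row shifts and turns the commanded pose from where the row before left it, along the tool's axes as they then stand; what a row does not reach is not made up. A row lasts 1/8 s, in which the tool goes at most 62.5 mm and 10.7 degrees, less where a joint would pass 70% of its speed; a pose out of reach is approached as far as the arm can. A call with a gripper value outside its range is refused whole. The fingers move at their own pace and stop on an object; "squeeze" is the grip in N (left out, the last holds). Time passes only in rows, so rows that do not move let the fingers close. It gives the time, the measured TCP pose, the force, the opening and the grip force at its end, in the units of the state.
- status.observe(): the state, without advancing time (a new reading comes with each control period).
- imaging.get_image(name): name is "scene" or "top" or "wrist"; returns a dict with "image" (420x560x3 uint8, red, green, blue), "fovy" (degrees; the focal length in pixels is half the picture's height over the tangent of half this angle, whatever the lens; pixels are square), "cx", "cy" (the principal point, pixels), "cam_to_world" (4x4, takes a point from camera to world coordinates). Camera axes: x right, y up, looking along -z (the intrinsics and any distortion apply to the point x, -y, -z); pixel columns grow to the right and rows downward; lengths in m; the calibration is good to about 2 mm. A picture is of the moment at which its call begins. There is no depth.
- manip.sign_off(): hands the job in; it is judged then, once.
Trained networks look in the newest picture that a camera, given by its name, has taken for a name from the list of things; names that differ only in an ending like _2 or _b are one class to them, and where a whole thing is asked for, a point or a joint stands for the part that bears it (a point fixed in the world has none). Each returns a list of dicts, best first, with "confidence" (0 to 1); they miss things now and then, are a little off and sometimes report something else, mostly with a low value. They report only what shows in the picture. A call takes as long as a camera call. They do not tell look-alikes from the thing itself.
- imaging.spot_in(camera, target): "xy" ([column, row] in pixels, amid what is visible of it).
- imaging.silhouettes(camera, target): "region" (420x560 bool, what is visible of it) and "xy" ([column, row] in pixels, amid what is visible of it).
The state is a dict: "t": time; "joints": joint angles; "dq": joint speeds; "joint_efforts": joint torques, N m; "tcp_pos": TCP position; "orientation": TCP orientation; "contact_force": force on the tool from outside, world axes, zero at the start; "wrist_torque": the same for the moment, N m; "finger_gap": finger opening in m; "grip_force": force on a finger pad.
Only numpy, scipy, OpenCV 4.12 (cv2) and the standard library are available. Lean on these libraries where they do the work, as an engineer would, in place of code of your own. Each camera call takes 0.05 s, during which the arm holds its last target. There are 200 camera calls.

## Working session

There is one attempt and no reset: what is moved stays moved. The work goes in short steps, Python scripts to look and compute and a tool call to move; the robot and the scene stay as the last step left them, time stands still between calls to the robot, and variables do not carry over. Pictures are saved under pics/ and viewed, at most 11 in all, crops included, and the job is handed in when it is done.

Besides the shell and the picture viewer there is one more tool, called after ">>>" as name(argument=value, ...) on one line, values as JSON. send_rows: Moves the arm, as the interface text tells. Its arguments: {"type":"object","properties":{"targets":{"type":"array","items":{"type":"array","items":{"type":"array","items":{"type":"number"}}}},"squeeze":{"type":"number"}},"required":["targets"]}

```bash
mkdir -p pics; ls
cat > h.py <<'E'
import numpy as np, cv2
from cell import status, imaging, manip
def ray(im,px):
    im_=im; H=im["image"].shape[0]; f=H/2/np.tan(np.radians(im["fovy"])/2)
    d=np.array([(px[0]-im["cx"])/f,-(px[1]-im["cy"])/f,-1.0]); T=np.array(im["cam_to_world"])
    return T[:3,3],T[:3,:3]@d
def onz(im,px,z):
    o,d=ray(im,px); return o+d*(z-o[2])/d[2]
def proj(im,p):
    T=np.array(im["cam_to_world"]); c=T[:3,:3].T@(np.array(p)-T[:3,3]); f=im["image"].shape[0]/2/np.tan(np.radians(im["fovy"])/2)
    return np.array([im["cx"]+f*c[0]/-c[2], im["cy"]-f*c[1]/-c[2]])
E
python3 - <<'E'
from h import *
s=status.observe(); print({k:np.round(v,3) for k,v in s.items()})
ims={}
for c in ["scene","top"]:
    im=imaging.get_image(c); ims[c]=im
    print(c,{k:(np.round(v,3).tolist()) for k,v in im.items() if k!="image"}, im.keys())
    cv2.imwrite(f"pics/{c}.png",im["image"][:,:,::-1])
    for t in ["cell","cradle","rails","scale","plate_face","cell_black","strap","screwdriver","stamp"]:
        for r in imaging.spot_in(c,t):
            z={"cell":.0426,"cell_black":.0426,"scale":.082,"plate_face":.066,"rails":.066}.get(t,.03)
            print(t,round(r["confidence"],2),np.round(r["xy"],1),np.round(onz(im,r["xy"],z),3))
cv2.imwrite("pics/both.png",np.hstack([cv2.resize(ims[c]["image"][:,:,::-1],(400,300)) for c in ims]))
E
```

```text
pics
{'t': np.float64(0.0), 'joints': array([-1.277,  0.277,  1.506, -0.   ,  1.361, -0.121]), 'dq': array([-0.001,  0.   ,  0.001,  0.   , -0.001,  0.   ]), 'joint_efforts': array([-0.0000e+00, -4.1677e+01, -2.4580e+01, -0.0000e+00,  1.1000e-02,
        0.0000e+00]), 'tcp_pos': array([ 0.232, -0.526,  0.23 ]), 'orientation': array([ 0.979,  0.206, -0.   , -0.001]), 'contact_force': array([-0.095,  0.041, -0.413]), 'wrist_torque': array([-0.004,  0.02 ,  0.056]), 'grip_force': np.float64(0.0), 'finger_gap': np.float64(0.085)}
scene {'fovy': 46.543, 'cx': 274.898, 'cy': 207.48, 'cam_to_world': [[-0.998, -0.033, 0.06, 0.564], [0.068, -0.58, 0.812, 0.605], [0.008, 0.814, 0.581, 0.694], [0.0, 0.0, 0.0, 1.0]]} dict_keys(['image', 'fovy', 'cx', 'cy', 'cam_to_world'])
cell 0.79 [320.2 334.8] [0.445 0.068 0.043]
cell 0.7 [370.3 319.4] [0.353 0.039 0.043]
cell 0.45 [278.8 185.6] [ 0.481 -0.396  0.043]
cradle 0.8 [245.9 191.4] [ 0.561 -0.394  0.03 ]
rails 0.96 [247.3 192.8] [ 0.558 -0.333  0.066]
scale 0.73 [245.6 192.1] [ 0.562 -0.313  0.082]
cell_black 0.83 [370.8 316.3] [0.351 0.032 0.043]

[... 534 characters left out ...]
.043]
cell 0.51 [155.6 232.7] [0.43  0.029 0.043]
cradle 0.92 [345.7 190.4] [ 0.569 -0.378  0.03 ]
cradle 0.63 [343.6 187.9] [ 0.574 -0.373  0.03 ]
rails 0.63 [353.5 230.9] [ 0.472 -0.396  0.066]
rails 0.58 [346.1 192.1] [ 0.555 -0.374  0.066]
scale 0.64 [351.  192.2] [ 0.552 -0.383  0.082]
plate_face 0.75 [348.1 188.4] [ 0.564 -0.378  0.066]
plate_face 0.74 [326.9 302. ] [ 0.319 -0.351  0.066]
cell_black 0.57 [159.6 274.2] [0.342 0.007 0.043]
cell_black 0.54 [351.1 231.6] [ 0.474 -0.394  0.043]
cell_black 0.49 [154.9 231.5] [0.433 0.031 0.043]
strap 0.48 [303.7 136.4] [ 0.687 -0.273  0.03 ]
screwdriver 0.79 [327.1 305.9] [ 0.312 -0.356  0.03 ]
stamp 0.81 [413.6 199.3] [ 0.563 -0.53   0.03 ]
```

View pics/top.png

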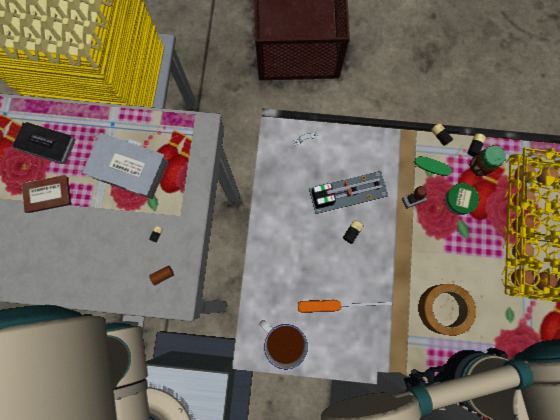

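View pics/scene.png

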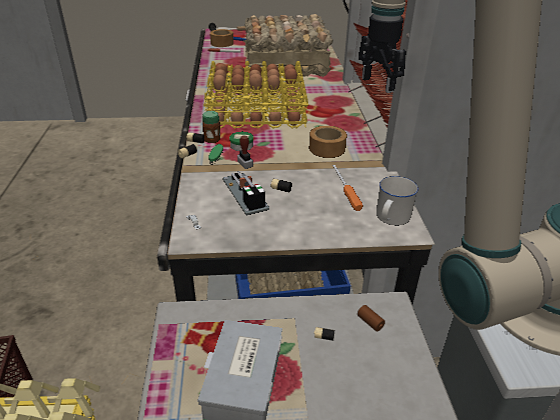

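The pictures show these cell look-alikes (top view): the cell next to the cradle at (353,232), a small cell on the left table at (155,234), a brown one at (161,274), and the spent cells at (440,132) and (478,143). I choose the one at (353,232) and check it in a crop.

Run:
```python
from h import *
im=imaging.get_image("top"); a=im["image"][150:260,290:430,::-1]
cv2.imwrite("pics/crop1.png",cv2.resize(a,None,fx=5.5,fy=5.5,interpolation=cv2.INTER_CUBIC))
for t in ["cell","cradle"]:
    for r in imaging.silhouettes("top",t):
        m=r["region"].astype(np.uint8); print(t,r["confidence"],cv2.minAreaRect(cv2.findNonZero(m)),m.sum())
```

```text
cell 0.75 ((352.76922607421875, 230.8461151123047), (12.75810432434082, 23.852108001708984), 33.6900634765625) 288
cell 0.73 ((160.6000213623047, 274.7000427246094), (11.62755298614502, 22.807893753051758), 63.43495178222656) 253
cell 0.41 ((155.70001220703125, 233.6000213623047), (8.049844741821289, 14.758047103881836), 26.56505012512207) 116
cradle 0.81 ((348.0257873535156, 192.1106414794922), (27.040327072143555, 75.50515747070312), 76.86598205566406) 1975
```

View pics/crop1.png

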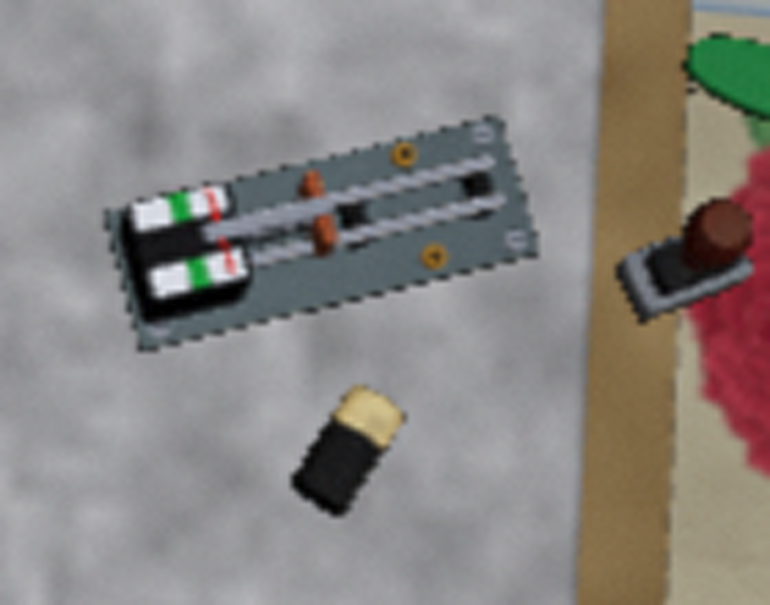

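The crop confirms it: black-sleeved cell with its gold end at the upper right, its flat black end at the lower left (px ≈ 348,240). The cradle's plate faces right, so the push direction goes left in the image.

Run:
```python
from h import *
im=imaging.get_image("top")
P=lambda x,y,z: onz(im,(290+(x+.5)/5.5-.5,150+(y+.5)/5.5-.5),z)
c=[P(*p,.038) for p in [(108,212),(500,118),(537,255),(145,350)]]
print(np.round(c,4)); ctr=np.mean(c,0); ax=(c[0]+c[3]-c[1]-c[2])/2; print("L",np.linalg.norm(ax),np.linalg.norm(c[0]-c[3]),"ctr",ctr,"yaw",np.degrees(np.arctan2(ax[1],ax[0])))
b=[P(404,153,.043),P(434,257,.043)]; print("bosses",b)
# cell axis from top ridge-ish points: silhouette ends
g,k=P(382,415,.0426)*0+P(370,412,.0426),P(330,490,.0426)
d=k-g;print("cell yaw(black dir)",np.degrees(np.arctan2(d[1],d[0])), "mid",P(349,452,.0426))
s=status.observe()
from scipy.spatial.transform import Rotation as R
print(R.from_quat(s["orientation"]).as_matrix().round(3))
w=imaging.get_image("wrist"); print(np.round(w["cam_to_world"],3),w["fovy"])
```

```text
[[ 0.5637 -0.2955  0.038 ]
 [ 0.6188 -0.4512  0.038 ]
 [ 0.5628 -0.4691  0.038 ]
 [ 0.5083 -0.3151  0.038 ]]
L 0.16428921736262625 0.0587594427973632 ctr [ 0.56341279 -0.38270921  0.038     ] yaw 109.47214905069184
bosses [array([ 0.59866523, -0.41236919,  0.043     ]), array([ 0.55659954, -0.42699675,  0.043     ])]
cell yaw(black dir) 157.3143953519253 mid [ 0.47426939 -0.39835091  0.0426    ]
[[ 0.915  0.403  0.   ]
 [ 0.403 -0.915 -0.   ]
 [-0.     0.    -1.   ]]
[[ 0.402  0.877  0.262  0.298]
 [-0.916  0.386  0.114 -0.498]
 [-0.001 -0.285  0.958  0.373]
 [ 0.     0.     0.     1.   ]] 62.93111314198587
```

>>> send_rows(targets=[[[0,0,0,4.5,-0.3,0.5,1],[0,0,0,4.5,-0.3,0.5,1],[0,0,0,4.5,-0.3,0.5,1],[0,0,0,4.5,-0.3,0.5,1],[0,0,0,4.5,-0.4,0.5,1],[0,0,0,4.5,-0.4,0.5,1],[0,0,10,0,0,0,1],[0,0,10,0,0,0,1],[0,0,10,0,0,0,1],[0,0,10,0,0,0,1]]])

```text
t: 2.5
tcp_pos: [0.4709, -0.3991, 0.2012]
orientation: [0.99, -0.144, -0.0, 0.0]
contact_force: [-0.3, 0.2, -0.0]
finger_gap: 0.0855
grip_force: 0.0
```

>>> send_rows(targets=[[[0,0,6.5,0,0,0,1],[0,0,0,0,0,0,1]]])

```text
t: 2.75
tcp_pos: [0.4708, -0.3992, 0.2013]
orientation: [0.981, -0.196, -0.0, 0.0]
contact_force: [-0.1, 0.6, -0.3]
finger_gap: 0.0854
grip_force: 0.0
```

Run:
```python
from h import *
s=status.observe(); print({k:np.round(v,3) for k,v in s.items() if k in("t","tcp_pos","joints")})
im=imaging.get_image("wrist"); cv2.imwrite("pics/w1.png",im["image"][:,:,::-1])
np.save("w1.npy",im,allow_pickle=True)
for t in ["cell","cell_black","cradle","rails","plate_face","scale"]:
    for r in imaging.silhouettes("wrist",t) if t in("cell","cradle") else imaging.spot_in("wrist",t):
        print(t,r["confidence"],r["xy"])
        if t=="cell": print(cv2.minAreaRect(cv2.findNonZero(r["region"].astype(np.uint8))))
```

```text
{'t': np.float64(2.75), 'joints': array([-0.816,  0.356,  1.461, -0.   ,  1.325,  1.15 ]), 'tcp_pos': array([ 0.471, -0.399,  0.201])}
cell 0.72 [281.6, 188.9]
((279.6188049316406, 188.31187438964844), (29.35359764099121, 57.61265563964844), 5.710593223571777)
cell_black 0.66 [281.0, 189.0]
cradle 0.76 [223.6, 98.4]
cradle 0.2 [193.0, 112.9]
rails 0.75 [224.0, 102.9]
plate_face 0.91 [193.1, 112.5]
plate_face 0.38 [223.6, 99.0]
scale 0.85 [226.3, 97.6]
scale 0.71 [282.0, 191.4]
```

View pics/w1.png

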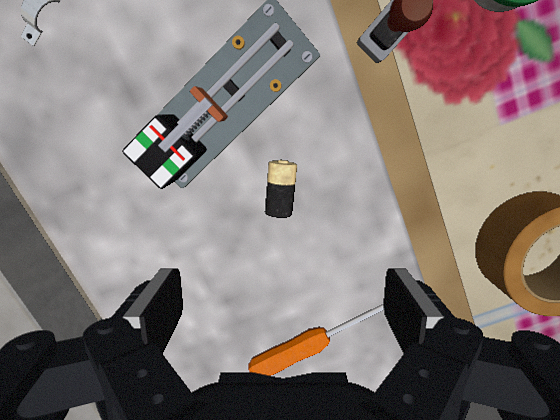

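The wrist view shows the cell at (281,189), gold end up and black end down at about (279,217). The cradle shows bosses at (238,42) and (275,85), its plate at (209,104) and its housing at (160,152).

```bash
cat >> h.py <<'E'
def rep(name,p): print(name,np.round(p,4))
from scipy.optimize import least_squares
def crfit(obs):
    # obs: list of (im, cradle point (height above top), px)
    def f(q):
        c,s=np.cos(q[2]),np.sin(q[2]); r=[]
        for im,p,px in obs:
            w=[q[0]+c*p[0]-s*p[1],q[1]+s*p[0]+c*p[1],.03+p[2]]; r+=list(proj(im,w)-px)
        return r
    s=least_squares(f,[.56,-.38,np.radians(109)],loss="soft_l1"); return s.x,np.array(f(s.x)).reshape(-1,2)
E
python3 - <<'E'
from h import *
im=np.load("w1.npy",allow_pickle=True).item()
mm=.001
O=[((-34,22,13),(275,85)),((-34,-22,13),(238,42)),((45,21,51),(193,150)),((87,21,51),(161,188)),((87,-21,51),(123,152)),
   ((10,15,52.5),(222,119)),((10,-15,52.5),(194,91)),((-62,8,25.5),(290,43)),((-62,-8,25.5),(277,27))]
# sides: check handedness, try both
for sg in (1,-1):
    q,r=crfit([(im,np.array(p)*mm*[1,sg,1],px) for p,px in O]); print(q[:2],np.degrees(q[2]));print(r.round(1).tolist())
a,b=onz(im,(282.3,163),.0426),onz(im,(279.5,216.5),.0426)
print(a,b,(a+b)/2,np.linalg.norm(a-b),np.degrees(np.arctan2(*(b-a)[[1,0]])))
print(onz(im,(281,189),.0426))
from scipy.spatial.transform import Rotation as R
M=R.from_quat(status.observe()["orientation"]).as_matrix();print(np.degrees(np.arctan2(M[1,0],M[0,0])))
E
```

```text
[ 0.56613913 -0.39010863] 109.58481992449363
[[0.6, 0.4], [0.1, -0.1], [4.3, 5.5], [-0.8, 3.7], [-4.3, -0.3], [1.9, -1.6], [0.1, -5.8], [-0.2, 0.7], [-1.4, -0.5]]
[ 0.54540886 -0.40217709] 120.37661824979985
[[-21.9, -25.1], [58.4, 52.5], [-3.8, -5.2], [-0.8, 0.4], [82.3, 67.1], [-0.5, -7.9], [60.9, 45.4], [-1.8, -5.2], [27.8, 24.6]]
[ 0.49561116 -0.40988322  0.0426    ] [ 0.45120513 -0.38849509  0.0426    ] [ 0.47340814 -0.39918915  0.0426    ] 0.04928840923514113 154.2822405556066
[ 0.4745153 -0.3997828  0.0426   ]
-22.70409682042595
```

>>> send_rows(targets=[[[0,0,3,0.25,-0.05,4,1],[0,0,0,0,0,4,1],[0,0,0,0,0,4,1],[0,0,0,0,0,3,1],[0,0,0,0,0,1.9,1],[0,0,0,0,0,0,0.3],[0,0,0,0,0,0,-0.3]]], squeeze=60)

```text
t: 3.98
tcp_pos: [0.4738, -0.4002, 0.0332]
orientation: [0.975, -0.223, 0.001, 0.0]
contact_force: [0.3, -0.2, -0.2]
finger_gap: 0.0517
grip_force: 0.0
```

>>> send_rows(targets=[[[0,0,0,0,0,0,-1],[0,0,0,0,0,0,-1],[0,0,0,0,0,0,-1],[0,0,0,0,0,0,-1]]], squeeze=60)

```text
t: 4.47
tcp_pos: [0.474, -0.4004, 0.0338]
orientation: [0.975, -0.223, 0.001, 0.001]
contact_force: [0.0, -0.2, 6.0]
finger_gap: 0.0234
grip_force: 59.0
```

>>> send_rows(targets=[[[0,0,0,0,0,-0.5,-1],[0,0,0,0,0,-1,-1],[0,0,0,0,0,-2,-1],[0,0,0,0,0,-3,-1],[0,0,0,0,0,-3,-1],[0,0,0,0,0,-2.5,-1],[0,0,0,0,0,0,-1]]])

```text
t: 5.35
tcp_pos: [0.4743, -0.4007, 0.1548]
orientation: [0.975, -0.223, 0.002, 0.001]
contact_force: [0.3, 0.4, -0.3]
finger_gap: 0.0234
grip_force: 58.8
```

Run:
```python
from h import *
s=status.observe(); print({k:np.round(v,4) for k,v in s.items() if k in("t","tcp_pos","orientation","joints","contact_force","finger_gap","grip_force")})
im=imaging.get_image("wrist"); cv2.imwrite("pics/w2.png",im["image"][:,:,::-1]); np.save("w2.npy",im,allow_pickle=True)
```

```text
{'t': np.float64(5.35), 'joints': array([-8.1350e-01,  3.9030e-01,  1.5271e+00, -1.0000e-04,  1.2190e+00,
        1.2064e+00]), 'tcp_pos': array([ 0.4743, -0.4007,  0.1548]), 'orientation': array([ 0.9749, -0.2227,  0.0022,  0.0015]), 'contact_force': array([ 0.3201,  0.4316, -0.2744]), 'grip_force': np.float64(58.8483), 'finger_gap': np.float64(0.0234)}
```

View pics/w2.png

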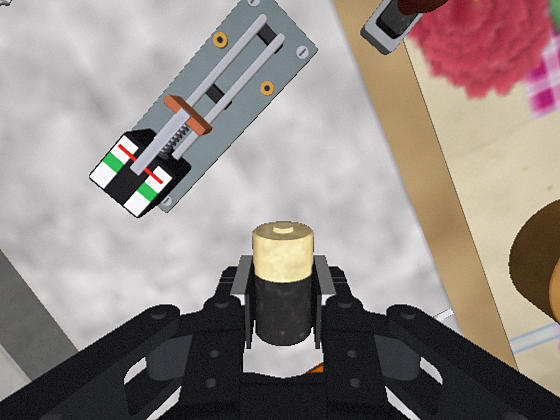

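The cell is gripped along its length between the pads, gold face at (284,235) towards the camera and black end at (284,346). It looks level and centred.

```bash
cat >> h.py <<'E'
from scipy.spatial.transform import Rotation as R
def totool(s,p): return R.from_quat(s["orientation"]).as_matrix().T@(np.array(p)-s["tcp_pos"])
E
python3 - <<'E'
from h import *
s=status.observe(); im=np.load("w2.npy",allow_pickle=True).item()
f=210/np.tan(np.radians(im["fovy"]/2)); 
o,d=ray(im,(284,235)); print("gold face", totool(s,o+d*(.025*f/61))*1e3)
ot=totool(s,o)
for px in [(284,235),(284,222),(284,346)]:
    o,d=ray(im,px); t=totool(s,o+d)-ot
    for z in (-.006,-.0106,-.015,-.019,-.0231): print(px,"z",z,(ot+t*(z-ot[2])/t[2])*1e3)
print(np.round(totool(s,o)*1e3), np.degrees(np.arctan2(*R.from_quat(s["orientation"]).as_matrix()[[1,0],[0,0]])))
O=[((-34,22,13),(267,88)),((-34,-22,13),(220,40)),((-62,8,25.5),(277,41)),((-62,-8,25.5),(261,21)),((10,15,52.5),(206,133))]
q,r=crfit([(im,np.array(p)*.001,px) for p,px in O]); print(q,np.degrees(q[2]));print(r.round(1).tolist())
E
```

```text
gold face [ 24.29079942   1.44944877 -11.66709941]
(284, 235) z -0.006 [22.17749441  1.48232426 -6.        ]
(284, 235) z -0.0106 [ 23.89286983   1.45563914 -10.6       ]
(284, 235) z -0.015 [ 25.53366371   1.43011424 -15.        ]
(284, 235) z -0.019 [ 27.02529451   1.40690979 -19.        ]
(284, 235) z -0.0231 [ 28.55421608   1.38312522 -23.1       ]
(284, 222) z -0.006 [28.02628651  1.48148933 -6.        ]
(284, 222) z -0.0106 [ 29.54637292   1.45483208 -10.6       ]
(284, 222) z -0.015 [ 31.00036861   1.42933385 -15.        ]
(284, 222) z -0.019 [ 32.32218288   1.40615364 -19.        ]
(284, 222) z -0.0231 [ 33.6770425    1.38239393 -23.1       ]
(284, 346) z -0.006 [-33.77240377   1.49031127  -6.        ]
(284, 346) z -0.0106 [-30.18888187   1.46335947 -10.6       ]
(284, 346) z -0.015 [-26.76116528   1.43757948 -15.        ]
(284, 346) z -0.019 [-23.64505929   1.41414313 -19.        ]
(284, 346) z -0.0231 [-20.45105065   1.39012087 -23.1       ]
[  74.    1. -144.] -25.731437065149226
[ 0.56505731 -0.38900841  1.92193222] 110.118604492525
[[-0.6, 2.1], [-1.1, 2.0], [2.7, -1.4], [0.4, -0.8], [-0.2, -0.2]]
```

>>> send_rows(targets=[[[0,0,0,3.1,-1.1,0,-1],[0,0,0,3.1,-1.1,0,-1],[0,0,0,3.1,-1.2,0,-1],[0,0,9,0,0,0,-1],[0,0,9,0,0,0,-1],[0,0,9,0,0,0,-1],[0,0,9,0,0,1,-1],[0,0,8.5,0,0,1,-1],[0,0,0,0,0,1.5,-1],[0,0,0,0,0,0,-1]]])

```text
t: 6.65
tcp_pos: [0.5704, -0.4083, 0.1143]
orientation: [0.819, -0.574, -0.003, -0.0]
contact_force: [-0.2, -0.0, 0.0]
finger_gap: 0.0236
grip_force: 58.8
```

Run:
```python
from h import *
s=status.observe(); print({k:np.round(v,4) for k,v in s.items() if k in("t","tcp_pos","orientation","joints","contact_force","finger_gap","grip_force")})
im=imaging.get_image("wrist"); cv2.imwrite("pics/w3.png",im["image"][:,:,::-1]); np.save("w3.npy",im,allow_pickle=True)
print(R.from_quat(s["orientation"]).as_matrix().round(4))
```

```text
{'t': np.float64(6.65), 'joints': array([-7.2030e-01,  5.3970e-01,  1.3732e+00, -1.0000e-04,  1.2341e+00,
        2.0744e+00]), 'tcp_pos': array([ 0.5704, -0.4083,  0.1143]), 'orientation': array([ 8.185e-01, -5.744e-01, -2.700e-03, -3.000e-04]), 'contact_force': array([-0.2405, -0.0308,  0.0007]), 'grip_force': np.float64(58.8274), 'finger_gap': np.float64(0.0236)}
[[ 0.34   -0.9404 -0.0042]
 [-0.9404 -0.3401  0.0035]
 [-0.0047  0.0027 -1.    ]]
```

View pics/w3.png

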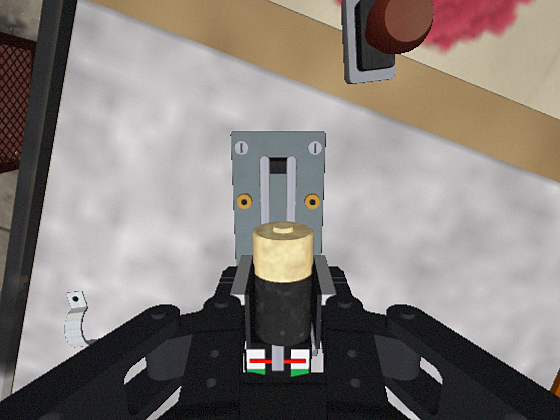

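The cell is over the rails and parallel to them, with bosses at (244,202) and (312,202), rails at x≈266 and 292, and the cell at x≈284. I will work out the small offset.

Run:
```python
from h import *
s=status.observe(); im=np.load("w3.npy",allow_pickle=True).item()
for n,a,b,z in [("boss",(244,202),(312,202),.043),("screw",(240.5,148),(315.5,148),.038),("railend",(265,157),(292,157),.0555),("basecorner",(231.5,132),(326,132),.038)]:
    print(n,(totool(s,onz(im,a,z))*1e3).round(1),(totool(s,onz(im,b,z))*1e3).round(1))
f=210/np.tan(np.radians(im["fovy"]/2)); o,d=ray(im,(284,235)); print("gold", totool(s,o+d*(.025*f/61))*1e3,im["cx"],im["cy"])
t=imaging.get_image("top"); a=t["image"][150:260,290:430,::-1]
q,r=crfit([(im,np.array(p)*.001,px) for p,px in [((-34,22,13),(312,202)),((-34,-22,13),(244,202)),((-62,8,25.5),(292,157)),((-62,-8,25.5),(265,157))]]); print(q,np.degrees(q[2])); print(r.round(1).tolist())
```

```text
boss [ 14.8 -24.2  72.5] [14.7 19.5 72.5]
screw [ 48.6 -25.8  77.4] [48.6 21.3 77.5]
railend [45.3 -9.7 59.9] [45.3  6.  59.9]
basecorner [ 58.4 -31.1  77.3] [58.4 27.5 77.4]
gold [22.73093525  0.87432841 -8.49775144] 282.7062121459181 210.72625500238672
[ 0.56768496 -0.39123394  1.90136632] 108.94026539786908
[[0.4, -2.1], [-0.3, -3.1], [0.2, 1.7], [-0.3, 1.3]]
```

>>> send_rows(targets=[[[0,0,0,0.5,-0.33,0,-1],[0,0,0,0,0,2.5,-1],[0,0,0,0,0,2,-1],[0,0,0,0,0,0.7,-1],[0,0,0,0,0,0,-1]]])

```text
t: 7.38
tcp_pos: [0.5769, -0.4132, 0.0654]
orientation: [0.818, -0.575, 0.0, 0.0]
contact_force: [0.5, -0.6, -0.2]
finger_gap: 0.0235
grip_force: 58.8
```

>>> send_rows(targets=[[[0,0,0,0,0,0.2,-1],[0,0,0,0,0,0,-1]]])

```text
t: 7.62
tcp_pos: [0.577, -0.4133, 0.0641]
orientation: [0.818, -0.575, 0.001, 0.0]
contact_force: [0.8, 0.4, -1.2]
finger_gap: 0.023
grip_force: 58.8
```

Run:
```python
from h import *
s=status.observe(); print(s["tcp_pos"])
im=imaging.get_image("wrist"); np.save("w4.npy",im,allow_pickle=True)
cv2.imwrite("pics/w4.png",cv2.resize(im["image"][40:400,140:420,::-1],None,fx=1.65,fy=1.65,interpolation=cv2.INTER_CUBIC))
```

```text
[ 0.57695088 -0.41332547  0.0640816 ]
```

View pics/w4.png

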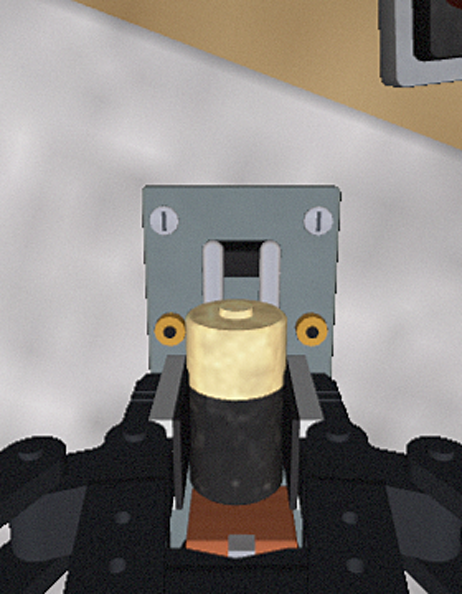

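The cell is centred at crop x≈237, against rails, bosses and screws at ≈241.5, so it needs about +1.2 mm tool y. The plate, centred near x≈242, lies just ahead of the black end and is not touched yet.

>>> send_rows(targets=[[[0,0,0,0,0.12,0,-1],[0,0,0,0,0,0.3,-1],[0,0,0,0,0,0.2,-1],[0,0,0,0,0,0,-1]]])

```text
t: 8.18
tcp_pos: [0.5753, -0.4132, 0.0579]
orientation: [0.818, -0.575, -0.0, -0.0]
contact_force: [0.1, 0.6, -1.1]
finger_gap: 0.0235
grip_force: 58.8
```

>>> send_rows(targets=[[[0,0,0,0,0,0.1,-1],[0,0,0,0,0,0,-1]]])

```text
t: 8.43
tcp_pos: [0.5755, -0.4135, 0.0574]
orientation: [0.818, -0.575, 0.0, 0.0]
contact_force: [-0.3, -0.1, -1.5]
finger_gap: 0.0235
grip_force: 58.8
```

>>> send_rows(targets=[[[0,0,0,0,0,0.1,-1],[0,0,0,0,0,0,-1]]])

```text
t: 8.68
tcp_pos: [0.5756, -0.4135, 0.0572]
orientation: [0.818, -0.575, 0.0, 0.0]
contact_force: [-1.1, 1.1, 5.2]
finger_gap: 0.0237
grip_force: 59.3
```

>>> send_rows(targets=[[[0,0,0,0,0,-0.05,-1],[0,0,0,-0.4,0,0,-1],[0,0,0,-0.4,0,0,-1],[0,0,0,0,0,0,-1]]], squeeze=80)

```text
t: 9.18
tcp_pos: [0.5729, -0.4062, 0.0573]
orientation: [0.818, -0.575, 0.001, 0.0]
contact_force: [-0.8, -2.9, 4.3]
finger_gap: 0.0231
grip_force: 78.5
```

>>> send_rows(targets=[[[0,0,0,-0.2,0,0,-1],[0,0,0,-0.2,0,0,-1],[0,0,0,0,0,0,-1]]])

```text
t: 9.55
tcp_pos: [0.5716, -0.4025, 0.0573]
orientation: [0.818, -0.575, 0.001, 0.0]
contact_force: [-0.4, -4.0, 5.3]
finger_gap: 0.023
grip_force: 78.6
```

>>> send_rows(targets=[[[0,0,0,-0.2,0,0,-1],[0,0,0,-0.2,0,0,-1],[0,0,0,0,0,0,-1]]])

```text
t: 9.93
tcp_pos: [0.5706, -0.3996, 0.0573]
orientation: [0.818, -0.575, 0.001, 0.001]
contact_force: [0.2, -5.3, 4.5]
finger_gap: 0.023
grip_force: 78.6
```

>>> send_rows(targets=[[[0,0,0,-0.2,0,0,-1],[0,0,0,-0.2,0,0,-1],[0,0,0,0,0,0,-1]]])

```text
t: 10.3
tcp_pos: [0.5695, -0.3965, 0.0573]
orientation: [0.818, -0.575, 0.002, 0.001]
contact_force: [1.0, -6.1, 4.0]
finger_gap: 0.0229
grip_force: 78.5
```

Run:
```python
from h import *
im=imaging.get_image("wrist"); t=imaging.get_image("top"); sc=imaging.get_image("scene")
L=[cv2.resize(a[:,:,::-1],(390,290),interpolation=cv2.INTER_CUBIC) for a in (t["image"][165:220,305:379],sc["image"][165:220,220:294],)]
w=cv2.resize(im["image"][200:400,215:350,::-1],(196*2-2,580))
cv2.imwrite("pics/v5.png",np.hstack([np.vstack(L),w]))
```

```text
(no output)
```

View pics/v5.png

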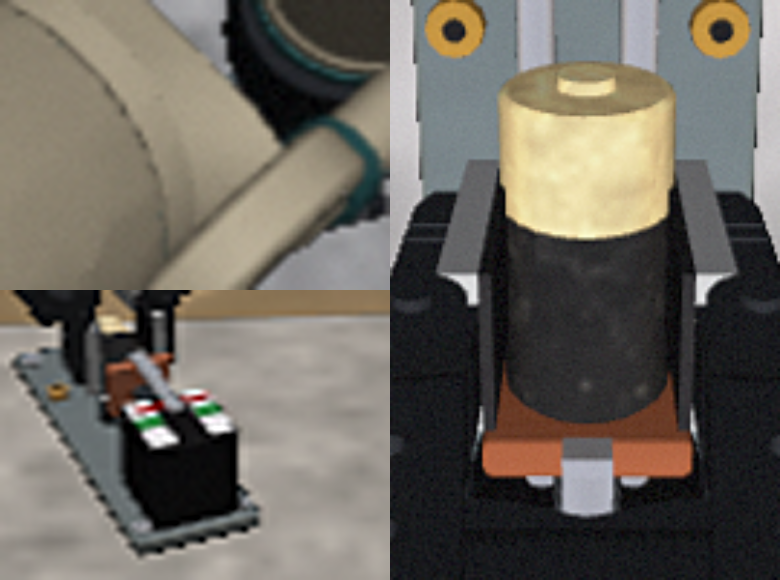

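The scene crop shows the red pointer at (147,408), just short of the green band at (147,423). The wrist crop shows the black end square on the plate and centred between the pads.

>>> send_rows(targets=[[[0,0,0,-0.2,0,0,-1],[0,0,0,-0.2,0,0,-1],[0,0,0,0,0,0,-1],[0,0,0,0,0,0,-1]]])

```text
t: 10.95
tcp_pos: [0.5684, -0.3934, 0.0573]
orientation: [0.818, -0.575, 0.003, 0.001]
contact_force: [0.9, -7.1, 3.5]
finger_gap: 0.0228
grip_force: 78.5
```

Run:
```python
from h import *
sc=imaging.get_image("scene"); s=status.observe(); F=np.mean([status.observe()["contact_force"] for _ in range(5)],0); print(F)
cv2.imwrite("pics/v6.png",cv2.resize(sc["image"][175:205,235:275,::-1],(760,570),interpolation=cv2.INTER_CUBIC))
```

```text
[ 1.12857516 -8.24058943  2.94517675]
```

View pics/v6.png

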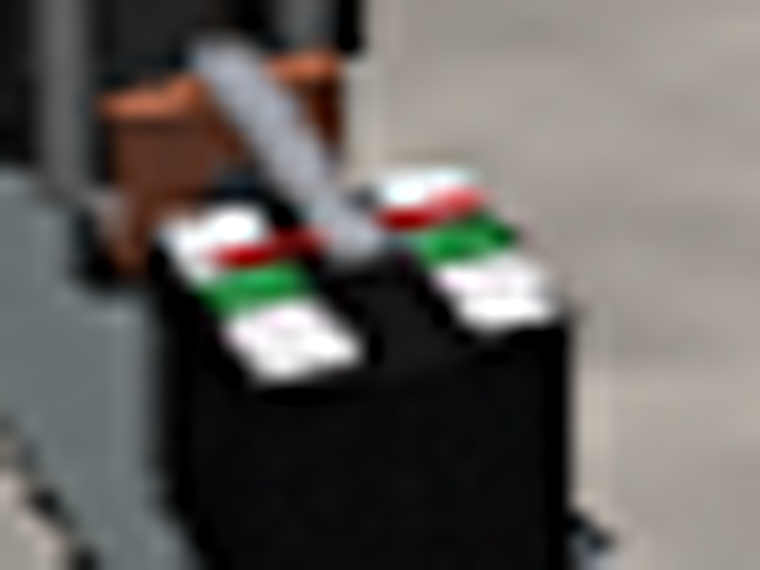

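>>> send_rows(targets=[[[0,0,0,-0.15,0,0,-1],[0,0,0,-0.15,0,0,-1],[0,0,0,0,0,0,-1],[0,0,0,0,0,0,-1],[0,0,0,0,0,0,-1]]])

```text
t: 11.62
tcp_pos: [0.5675, -0.3912, 0.0573]
orientation: [0.818, -0.575, 0.003, 0.002]
contact_force: [1.0, -9.6, 2.3]
finger_gap: 0.0229
grip_force: 78.5
```

Run:
```python
from h import *
F=[];
for _ in range(6): sc=imaging.get_image("scene"); F.append(status.observe()["contact_force"])
s=status.observe(); print(np.mean(F,0),s["tcp_pos"],s["finger_gap"],s["grip_force"],s["t"],np.abs(s["dq"]).max())
cv2.imwrite("pics/v7.png",cv2.resize(sc["image"][175:205,235:275,::-1],(760,570),interpolation=cv2.INTER_CUBIC))
# predicted pixels of pointer(scale z=.082 centre) for colour centroid
a=sc["image"][175:205,235:275].astype(int); r,g,b=a[...,0],a[...,1],a[...,2]
for n,m in (("red",(r>120)&(g<70)&(b<70)),("green",(g>90)&(r<90)&(b<110))): print(n,np.argwhere(m).mean(0)[::-1]*19,m.sum())
```

```text
[ 0.79725393 -8.85734125  2.32392895] [ 0.56754526 -0.39117793  0.05728804] 0.022900518438412468 78.46127048134804 11.925 0.0009312625201307457
red [361.  197.6] 5
green [245.94444444 339.88888889] 18
```

View pics/v7.png

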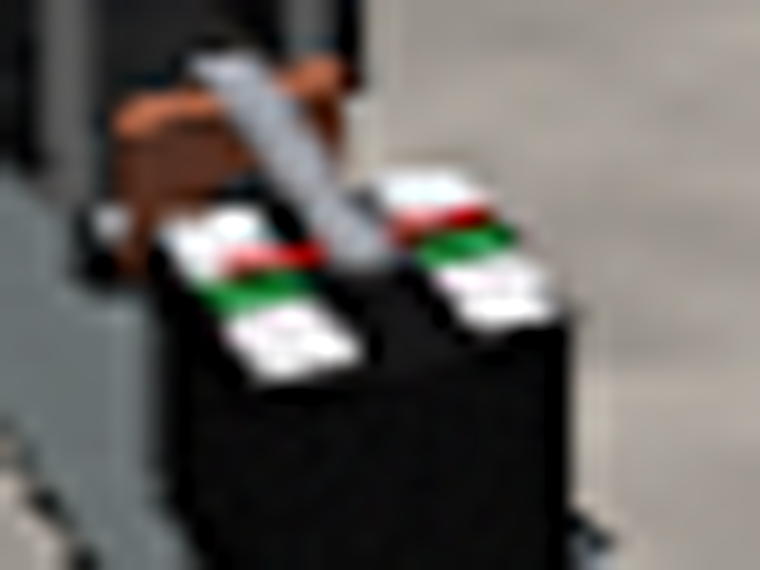

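Run:
```python
from h import *
sc=imaging.get_image("scene"); a0=cv2.imread("pics/scene.png")[:,:,::-1]
q=[.566,-.390,np.radians(109.6)]
def W(p): c,s=np.cos(q[2]),np.sin(q[2]); p=np.array(p)*1e-3; return [q[0]+c*p[0]-s*p[1],q[1]+s*p[0]+c*p[1],.03+p[2]]
d=proj(sc,W((62,0,55)))-proj(sc,W((50,0,55))); print("px for 12mm",d)
def red(a):
    a=a[178:196,238:265].astype(float); w=np.clip(a[...,0]-np.maximum(a[...,1],a[...,2])-40,0,None)
    w[a[...,1]>a[...,0]*.38]=0
    y,x=np.mgrid[178:196,238:265]; print(w.sum().round(),(w>0).sum()); return np.array([(w*x).sum(),(w*y).sum()])/w.sum()
r0,r1=red(a0),red(sc["image"]); print(r0,r1,"travel mm",12*(r1-r0)@d/(d@d))
im=np.load("w3.npy",allow_pickle=True).item()
z=np.hstack([cv2.resize(x[175:205,235:275,::-1],(400,300),interpolation=cv2.INTER_CUBIC) for x in (a0,sc["image"])]); cv2.imwrite("pics/cmp.png",z)
```

```text
px for 12mm [1.9047865  2.62418418]
550.0 8
418.0 7
[250.86909091 185.08909091] [254.55502392 186.96650718] travel mm 13.63550136425942
```

View pics/cmp.png

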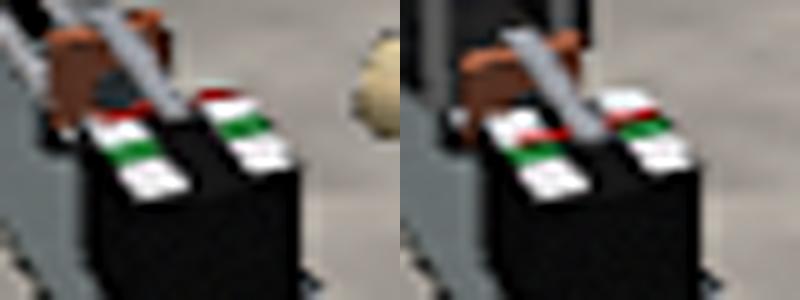

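The two crops side by side (at rest on the left, now on the right) show the red pointer moved from row ≈108 to ≈133, about 10–12 mm of travel. That agrees with about 8 N of measured push, so the plate is mid-band and steady.

```bash
python3 -c "
from h import *
print(manip.sign_off())"
```

```text
the job is handed in; nothing more can be done
None
```

I handed the job in with the cell still gripped on the rails and its black end pressing the plate back. I estimate about 11 mm of travel and 8 N, which puts the pointer near the middle of the green band; the sign-off did not report a verdict.

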